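Pry open a stuck die set and shim it

TASK

The bolted-down die set has closed and its upper shoe sticks: with the pry bar's toe in the pry slot and the steel setup block as the fulcrum, lever the shoe up without ramming it, then take the bar out and lay it flat on the bench. Slide the bent shim flat under the raised front edge, beside the slot, until you feel it fully home against the back gauge inside, pushing gently, and let go of it. Then press the shoe down on the shim, firmly but not hard, so that it is nipped tight; leave the other things alone.

Things in the scene. Friction and masses are not known exactly. Their poses are not given: they have to be found in the camera images.
- die: Lower half of an aluminium die set, bolted to the bench. Lower shoe 140 (x) x 200 (y) mm; its flat top is 49 mm above the bench. Origin: on the bench, under the centre. The front face (x = -70 mm) looks along its own -x; y runs along the front edge. Two steel guide pillars at the back (x = 45, y = -75 and 75 mm) rise to 146 mm above the bench.
- shoe: Upper shoe, aluminium plate 140 x 200 x 24 mm, sliding straight up and down on the pillars without tilting. Origin: centre of its underside, 49 mm above the bench when closed; end stops 11 mm higher, not to be rammed. It weighs 1.4 to 1.9 kg; tight bushings hold it with about 20 N friction: raising takes 34 to 39 N at the bar's toe, it stays where left, 2 to 7 N push it down.
- press (a point): A good spot to press the shoe down: on its top, 24 mm above its underside, die frame x = -50, y = -30 mm, over where the shim goes. The top is flat and free for x below -30 mm; a round shank (25 mm across, 35 mm high) stands at x = 10, y = 0, and brass bushings 55 mm high at the pillars. About 12 to 20 N nips the shim for good; over 35 N is too hard.
- slot (a point): Mouth of the pry slot, a notch in the underside of the upper shoe at its front edge: this point is the middle of the mouth, on the lower shoe's top (die frame x = -70, y = 72, z = 49 mm). The slot is 36 mm wide along y, 12 mm high (49 to 61 mm above the bench when closed) and 25 mm deep along the die's +x.
- fulcrum: Steel setup block with rows of holes, 25 (x) x 76 (y) x 51 mm high, loose, 0.76 kg, standing on the bench 6 to 14 mm in front of the slot as the fulcrum, its long side along the die's front. Origin: centre of its underside. Its top is 51 mm above the bench.
- bar: Flat steel pry bar lying on the bench, 220 mm long, 24 mm wide, 8 mm thick, 0.38 kg. Origin: underside, middle of the length; x runs along it to the toe at x = +110 mm. The last 35 mm taper (equally above and below) to 5 mm thick, 22 mm wide at the toe. The handle half, x = -110 to -15 mm, has a dark rubber sleeve 28 mm wide and 12 mm high, flush with the underside; grip it there.
- bar_toe (a point): Middle of the toe end of the pry bar (4 mm above its underside). Axes as the bar.
- shim: Steel shim, a strip 30 mm wide and 5 mm thick lying flat, its tail bent straight up. Origin: underside, middle of the 100 mm long tongue; x runs along the tongue to the tip at x = +50 mm; the tail stands at x = -50 to -44 mm, 28 mm high and 30 mm wide, and is gripped across its width. 0.11 kg.
- shim_tip (a point): Middle of the tip edge of the shim, on its underside. Axes as the shim.
- bottle: Amber glass bottle with black cap, 60 mm across, 140 mm high; origin at the centre of its underside. Leave alone.
- beaker: Small open steel beaker, 70 mm across, 85 mm high; origin at the centre of its underside. Leave alone.
- spanner: Steel spanner 160 mm long lying on the bench, x along it; origin at the middle of its underside. Leave alone.
- entry (a point): Middle of the place where the shim goes in: front edge of the lower shoe's top (die frame x = -70, y = -30, z = 49 mm; axes as the die). Inside, a flat-faced back gauge (bar 6 mm high, parallel to the front edge, y = -80 to 40 mm) is clamped to the lower shoe 60 to 80 mm behind this edge, each time elsewhere: feel for it, 4 to 8 N; over 25 N is too hard. 30 mm to either side is good too.

How it is judged (in metres and radians):
On the way, in this order (a step that is already met when the one before it is completed fails the run):
1. the shoe is levered up at least 5.5 mm by the bar in the gripper, the bar bearing on the setup block (z of shoe in the frame of die above 0.0545 m and contact force between bar and shoe above 2 N and contact force between bar and fulcrum above 2 N and contact force between the fingers and bar above 1 N), for 0.2 s.
2. the bar is out of the die and lies on the bench while the shoe stays up (x of bar_toe in the frame of die below -0.075 m and height (world z) of bar below 0.006 m and angle between bar's own z axis and vertical below 0.05 rad and contact force between the fingers and bar below 0.1 N and z of shoe in the frame of die above 0.0542 m), for 0.2 s.
3. the shim is in under the raised shoe, home against the back gauge, and let go (x of shim_tip in the frame of gauge_face above -0.0025 m and y of shim_tip in the frame of die between -0.06 and 0.02 m and contact force between the fingers and shim below 0.1 N), for 0.2 s.
At the end, for the whole second after the job is handed in: The shim lies square (within 7 degrees) under the shoe's front, beside the slot, its tip within 2.5 mm of the back gauge, nipped by the shoe with more than 2 N (the shoe's underside 4 to 6 mm above the lower shoe); the pry bar lies flat and still on the bench, out of the die (x of shim_tip in the frame of gauge_face above -0.0025 m and y of shim_tip in the frame of die between -0.06 and 0.02 m and angle between the x axis of shim and the x axis of die, either way round below 0.12 rad and z of shoe in the frame of die between 0.053 and 0.055 m and contact force between shoe and shim above 2 N and x of bar_toe in the frame of die below -0.075 m and height (world z) of bar below 0.006 m and angle between bar's own z axis and vertical below 0.05 rad and linear speed of each of bar, shim below 0.01 m/s); the robot touches nothing.
It fails at once if the bar forces the shoe with more than 80 N (rammed against its end stops) (contact force between bar and shoe above 80 N).
It fails at once if the gripper presses on the upper shoe with more than 35 N (contact force between the fingers and shoe above 35 N).
It fails at once if the shim is pushed against the back gauge with more than 25 N (contact force between shim and gauge above 25 N).
It fails at once if a bystander is moved more than 15 mm (distance of any of bottle, beaker, spanner from where it was at the start of the episode above 0.015 m).
It also fails if it takes over 72 s, if anything falls off the work surface, if the arm or the gripper's body presses on something with over 40 N, if the wrist force passes 120 N, or if a joint passes its speed limit or range.

ROBOT

A 6-joint arm with a two-finger parallel gripper is mounted at the origin on the work surface. World frame = base frame: x ahead of the robot, y to its left, z up, the work surface at z = 0. Lengths are in mm, angles in rad, forces in N, time in s.
With the tool pointing down it reaches from about 275 to 750 mm from the base axis. Payload 10.2 kg.
Tool frame: the origin (TCP) lies midway between the tips of the shut fingers; the grasp point (between the pads) lies 19 mm behind it; z points along the fingers, y is the line along which they close (so a half turn about z gives the same grasp; the last joint's range is limited). The gripper opens to 88 mm and grips with 3 to 60 N. Pads are 18 mm wide; open, the fingers measure 123 mm over their backs; the gripper's body (75 mm by 187 mm) begins 45 mm behind the grasp point.
Start: joints at [-1.336, 0.313, 1.498, -0, 1.331, -0.223], TCP at [232.026, -470.951, 238.72] pointing down, gripper open.
Joint ranges: [-2.94, 2.94], [-0.97, 2.17], [0.19, 2.56], [-1.23, 4.37], [0.02, 3.11], [-2.88, 2.88]. Speed limits (rad/s): [2.39, 2.39, 3.01, 3.14, 3.14, 3.14].

INTERFACE

Orientations are given as a unit quaternion [x, y, z, w].
In Python, from plant import env, capture gives the robot as it stands.
- The arm moves only by the tool drive_tool, never from a script. Its argument "increments" is text: rows parted by semicolons, each of 5 numbers parted by spaces: the closure, from -1 (fully open) to 1 (shut), then the shift along the tool's x, y, z in mm, then the turn about the tool's z in degrees. A call has 1 to 12 rows; each row is the pose to reach, as a shift and turn from the pose commanded when the call began, along the tool's axes at that moment; what a row does not reach only later rows make up. A row lasts 1/10 s, in which the tool goes at most 50 mm and 8.59 degrees, less where a joint would pass 70% of its speed; a pose out of reach is approached as far as the arm can. A call with a gripper value outside its range is refused whole. The fingers move at their own pace and stop on an object; "force" is the grip in N (left out, the last holds). Time passes only in rows, so rows that repeat a pose let the fingers close. It gives the time, the measured TCP pose, the force, the opening and the grip force at its end, in the units of the state.
- env.observe(): the state, without advancing time (a new reading comes with each control period).
- capture(name): name is "scene" or "top" or "wrist"; returns a dict with "pixels" (480x640x3 uint8, red, green, blue), "z_map" (480x640 float32, mm along the optical axis (not along the pixel's ray), 0 where there is no reading), "vertical_fov" (degrees; the focal length in pixels is half the picture's height over the tangent of half this angle, whatever the lens; pixels are square), "cx", "cy" (the principal point, pixels), "position" and "rotation" of the camera in the world. Camera axes: x right, y down, z forward; pixel columns grow to the right and rows downward; lengths in mm; the calibration is good to about 2 mm. A picture is of the moment at which its call begins.
- env.finish_job(): hands the job in; it is judged then, once.
The state is a dict: "time_s": time; "q": joint angles; "qvel": joint speeds; "tau": joint torques, N m; "tool_pos": TCP position; "orientation": TCP orientation; "contact_force": force on the tool from outside, world axes, zero at the start; "moment": the same for the moment, N m; "gripper_width": finger opening in mm; "grip_force": force on a finger pad.
Only numpy, scipy, OpenCV 4.12 (cv2) and the standard library are available. Lean on these libraries where they do the work, as an engineer would, in place of code of your own. Each camera call takes 0.05 s, during which the arm holds its last target. There are 200 camera calls.

## Working session

There is one attempt and no reset: what is moved stays moved. The work goes in short steps, Python scripts to look and compute and a tool call to move; the robot and the scene stay as the last step left them, time stands still between calls to the robot, and variables do not carry over. Pictures are saved under pics/ and viewed, at most 10 in all, crops included, and the job is handed in when it is done.

Besides the shell and the picture viewer there is one more tool, called after ">>>" as a command line: name --argument value ..., lists and objects as JSON in quotes. drive_tool: Moves the arm, as the interface text tells. Its arguments: {"type":"object","properties":{"increments":{"type":"string"},"force":{"type":"number"}},"required":["increments"]}

```bash
ls; mkdir -p pics; cat > h.py <<'E'
import numpy as np, cv2
from plant import env, capture
def cam(n):
    c=capture(n); c['f']=240/np.tan(np.radians(c['vertical_fov'])/2); c['R']=np.array(c['rotation']); c['p']=np.array(c['position']); 
    if c['R'].shape!=(3,3):
        from scipy.spatial.transform import Rotation as Ro; c['R']=Ro.from_quat(c['R']).as_matrix()
    return c
def cloud(c):
    v,u=np.mgrid[0:480,0:640]; z=c['z_map']
    P=np.stack([(u-c['cx'])/c['f']*z,(v-c['cy'])/c['f']*z,z],-1)
    return P@c['R'].T+c['p']
def ray(c,u,v,h):
    d=c['R']@np.array([(u-c['cx'])/c['f'],(v-c['cy'])/c['f'],1]); return c['p']+d*(h-c['p'][2])/d[2]
def save(c,n): cv2.imwrite('pics/'+n+'.png',c['pixels'][...,::-1])
E
python3 - <<'E'
from h import *
for n in('top','scene'):
    c=cam(n); save(c,n); print(n,c['p'],c['R'].round(3).tolist(),c['vertical_fov'],c['cx'],c['cy'],(c['z_map']>0).mean())
    np.save(n+'.npy',c,allow_pickle=True)
print(env.observe())
E
```

```text
pics
top [ 390.81553514   24.24785414 1380.61888289] [[-0.005, -0.992, 0.129], [-1.0, 0.005, -0.001], [0.0, -0.129, -0.992]] 48.836168179281344 319.6774818409738 238.25236083470799 0.996220703125
scene [1226.03019788 -449.29096922 1113.79771627] [[0.553, 0.658, -0.511], [0.833, -0.431, 0.347], [0.008, -0.617, -0.787]] 45.81472737999766 318.484310792724 226.86741754079068 0.9963248697916667
{'time_s': 0.1, 'q': array([-1.33641248e+00,  3.13371449e-01,  1.49834096e+00, -2.03780939e-05,
        1.33097014e+00, -2.23388143e-01]), 'qvel': array([ 0.00041494, -0.00243181, -0.00202926,  0.00026391,  0.00100993,
        0.00032813]), 'tau': array([ 2.17774068e-03, -4.02814543e+01, -2.52642220e+01,  6.95591792e-02,
        3.42335331e-02, -4.95898917e-05]), 'tool_pos': array([ 231.96453393, -470.74244674,  238.23744122]), 'orientation': array([ 9.73919064e-01,  2.26895042e-01, -1.28919674e-05, -5.44881711e-04]), 'contact_force': array([ 0.56006838,  0.54656539, -0.91970411]), 'moment': array([-0.02546286,  0.02178425,  0.0238676 ]), 'grip_force': 0.0, 'gripper_width': 88.0354228524593}
```

View pics/top.png

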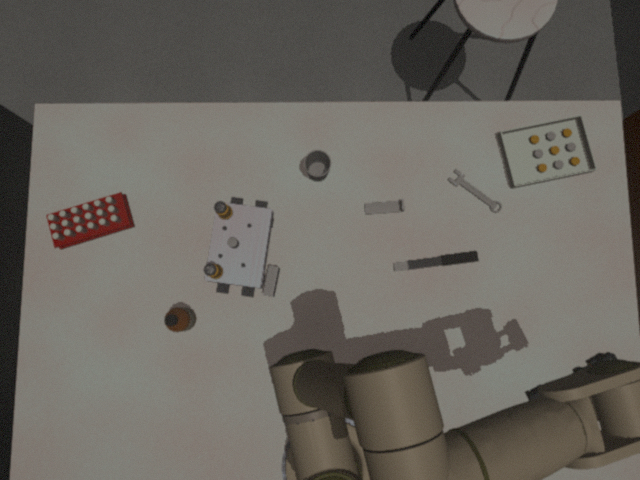

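View pics/scene.png

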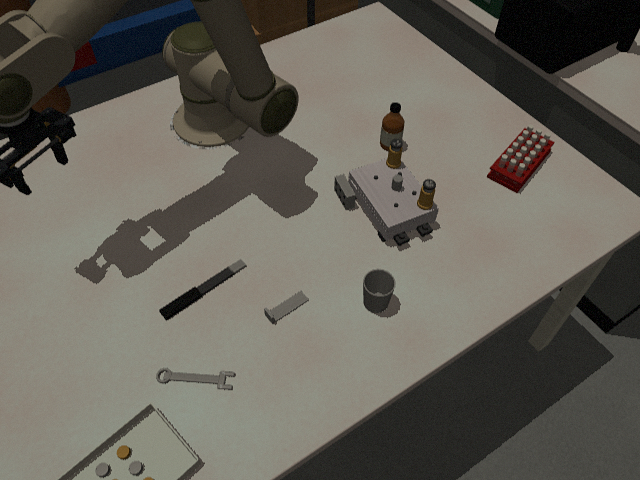

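The top view shows the die at about (240,243) with its front facing right (world -y). The fulcrum is at (271,280), the bar at (436,260) with its toe on the left, and the shim at (383,207) with its tail on the right. The scene view agrees.

```bash
python3 - <<'E'
from h import *
for n in ('top','scene'):
    c=np.load(n+'.npy',allow_pickle=True).item(); P=cloud(c); img=c['pixels'].astype(int); v,u=np.mgrid[0:480,0:640]
    Z=P[...,2]
    ben=(abs(Z)<15)&(P[...,0]>300)&(P[...,0]<700)&(abs(P[...,1])<300); print(n,'bench z',np.median(Z[ben]))
    def rect(m,lab,h=None):
        nn,l,s,_=cv2.connectedComponentsWithStats(m.astype(np.uint8)); 
        i=1+np.argmax(s[1:,4]); q=(l==i)
        if h is not None:
            vs,us=np.nonzero(q); pts=np.array([ray(c,a,b,h)[:2] for a,b in zip(us,vs)])
        else: pts=P[q][:,:2]
        r=cv2.minAreaRect(pts.astype(np.float32)); print(lab,q.sum(),np.median(Z[q]).round(1),'c',np.round(r[0],1),'s',np.round(r[1],1),'a',round(r[2],2), np.round(cv2.boxPoints(r),0).tolist())
    X,Y=P[...,0],P[...,1]
    rect((Z>66)&(Z<80)&(X>250)&(X<700)&(Y>100)&(Y<400),'shoe',73)
    rect((Z>44)&(Z<57)&(X>200)&(X<420)&(Y>80)&(Y<220),'ful',51)
    rect((Z>4)&(Z<25)&(X>320)&(X<400)&(Y<0)&(Y>-250),'bar',8)
    s=img.sum(-1); 
    rect((s<200)&(X>320)&(X<400)&(Y<-50)&(Y>-250),'sleeve',12)
    rect((Z>2.5)&(Z<40)&(X>410)&(X<540)&(Y<0)&(Y>-200),'shim',5)
    rect((Z>18)&(Z<40)&(X>410)&(X<540)&(Y<0)&(Y>-200),'tail',28)
E
```

```text
top bench z 0.4088322486011293
shoe 3919 73.2 c [547.1 226.3] s [141.1 199.9] a 81.92 [[438.0, 171.0], [636.0, 142.0], [656.0, 282.0], [458.0, 310.0]]
ful 3 52.4 c [418.8 145.7] s [5. 0.] a -90.27 [[419.0, 148.0], [419.0, 148.0], [419.0, 143.0], [419.0, 143.0]]
bar 6 5.4 c [ 357.9 -230.7] s [10.2  2.5] a 89.73 [[357.0, -236.0], [359.0, -236.0], [359.0, -226.0], [357.0, -226.0]]
sleeve 434 645.5 c [ 269.2 -175.3] s [134.3  24.9] a 89.73 [[256.0, -242.0], [281.0, -242.0], [282.0, -108.0], [257.0, -108.0]]
shim 120 6.8 c [ 496.6 -181.2] s [32.4 40.6] a 30.4 [[472.0, -172.0], [493.0, -207.0], [521.0, -191.0], [500.0, -155.0]]Traceback (most recent call last):
  File "<stdin>", line 20, in <module>
  File "<stdin>", line 8, in rect
    return _wrapfunc(a, 'argmax', axis=axis, out=out, **kwds)
    return bound(*args, **kwds)
ValueError: attempt to get argmax of an empty sequence
```

```bash
python3 - <<'E'
from h import *
boxes={'top':{'ful':(255,258,285,302,51),'bar':(385,245,485,278,8),'shim':(358,194,410,220,5)},'scene':{'bar':(150,250,255,325,8),'shim':(258,285,315,328,5),'ful':(325,170,362,212,51)}}
for n in ('top','scene'):
    c=np.load(n+'.npy',allow_pickle=True).item(); P=cloud(c); img=c['pixels'].astype(np.uint8)
    for k,(a,b,d,e,h) in boxes[n].items():
        Z=P[b:e,a:d,2]; s=img[b:e,a:d].astype(int).sum(-1)
        hsv=cv2.cvtColor(img[b:e,a:d],cv2.COLOR_RGB2HSV)
        print(n,k,'zpct',np.percentile(Z,[5,50,90,98]).round(1))
        thr=40 if k=='ful' else (3 if k=='bar' else 2.8)
        for lab,m in (('depth',(Z>thr)&(Z<60)),('dark',s<200)):
            ys,xs=np.nonzero(m)
            if len(xs)<20: continue
            hh=12 if lab=='dark' else h
            pts=np.array([ray(c,x+a,y+b,hh)[:2] for x,y in zip(xs,ys)],np.float32)
            r=cv2.minAreaRect(pts); print('  ',lab,len(xs),'c',np.round(r[0],1),'s',np.round(r[1],1),'a',round(r[2],2))
    for lab,(a,b,d,e) in ({'tops':0} and {}).items(): pass
c=np.load('top.npy',allow_pickle=True).item()
for nm,(a,b,d,e) in {'ful':(250,255,290,305),'bar':(380,235,490,285),'shim':(355,188,415,226)}.items():
    im=c['pixels'][b:e,a:d,::-1]; cv2.imwrite('pics/t_'+nm+'.png',cv2.resize(im,None,fx=6,fy=6,interpolation=cv2.INTER_NEAREST))
a=[cv2.copyMakeBorder(x,0,310-x.shape[0],0,700-x.shape[1],0) if 0 else x for x in []]
E
```

```text
top ful zpct [-3.1 12.7 72.9 77.2]
   depth 346 c [465.9 150.7] s [37.1 92. ] a 80.64
top bar zpct [-4.2  1.5 11.  15.7]
   depth 1243 c [ 508.5 -275.9] s [260.   83.6] a 89.73
   dark 607 c [ 509.8 -295.6] s [ 26.1 180.1] a 7.86
top shim zpct [-4.1  1.6  7.4 25. ]
   depth 501 c [ 653.9 -145.9] s [135.4  67.2] a 89.73
scene bar zpct [-2.5  1.5  8.6 14.3]
   depth 2350 c [ 500.3 -283. ] s [260.2 198.7] a 56.77
   dark 1029 c [ 440.1 -289.1] s [184.8 217.1] a 7.7
scene shim zpct [-2.5  1.9  6.8 25.1]
   depth 897 c [ 651.3 -146.2] s [128.5 107.8] a 56.73
   dark 79 c [ 673.8 -152.6] s [98.4 37.6] a 73.58
scene ful zpct [-2.  10.7 68.6 75.7]
   depth 369 c [468.8 152.4] s [44.1 93.2] a 78.49
   dark 429 c [456.1 166.3] s [ 65.4 119.1] a 79.88
```

```bash
cat >> h.py <<'E'
from scipy.spatial.transform import Rotation as Ro
def pose():
    s=env.observe(); R=Ro.from_quat(s['orientation']).as_matrix(); return s,R,np.degrees(np.arctan2(R[1,0],R[0,0]))
def go(x,y,z,yaw):
    s,R,w=pose(); d=R.T@(np.array([x,y,z])-s['tool_pos']); print('t',round(s['time_s'],1),'yaw',w.round(2),'shift',d.round(1),'turn',round(-((yaw-w+180)%360-180),2))
def shoot(n):
    c=cam('wrist'); save(c,n); np.save(n+'.npy',c,allow_pickle=True); print(n,c['p'].round(1),c['R'].round(2).tolist(),pose()[0]['tool_pos'].round(1)); return c
E
python3 -c "
from h import *
go(505,-300,230,97.4)"
```

```text
t 0.1 yaw 26.23 shift [320.4 -32.5   8.3] turn -71.17
```

>>> drive_tool --increments "-1 320 -32 8 -71;-1 320 -32 8 -71;-1 320 -32 8 -71;-1 320 -32 8 -71;-1 320 -32 8 -71;-1 320 -32 8 -71;-1 320 -32 8 -71;-1 320 -32 8 -71;-1 320 -32 8 -71;-1 320 -32 8 -71;-1 320 -32 8 -71;-1 320 -32 8 -71"

```text
time_s: 1.3
tool_pos: [504.8, -300.9, 230.6]
orientation: [0.662, 0.75, 0.0, -0.0]
contact_force: [-0.0, 0.1, 0.5]
gripper_width: 88.3
grip_force: 0.0
```

```bash
python3 -c "
from h import *
c=shoot('w1')
for a,b in ((50,50),(590,50),(590,430),(50,430)): print(ray(c,a,b,0).round(0))"
```

```text
w1 [ 495.3 -219.7  377.1] [[0.99, 0.12, 0.04], [0.12, -0.94, -0.32], [0.0, 0.32, -0.95]] [ 504.8 -300.9  230.7]
[ 235. -191.    0.]
[ 753. -126.    0.]
[ 931. -585.    0.]
[ 180. -679.    0.]
```

View pics/w1.png

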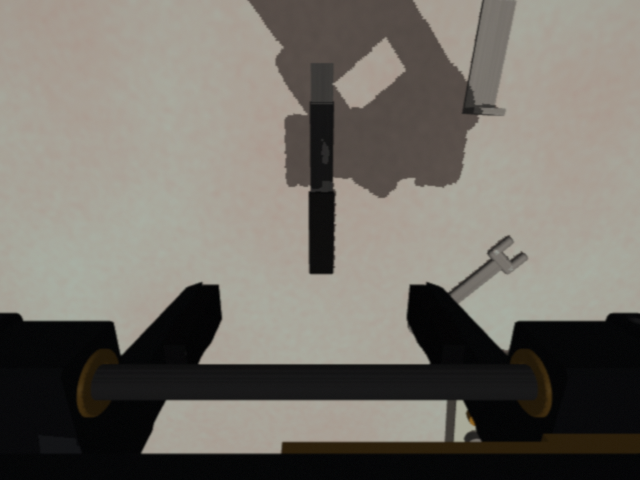

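The bar is seen lengthwise, with its toe at (322,63), the sleeve start near row 190, its end at row 272, and columns 309–335. The shim's tail is at (484,110).

```bash
python3 - <<'E'
from h import *
c=np.load('w1.npy',allow_pickle=True).item(); P=cloud(c); im=c['pixels'].astype(int).sum(-1)
for r in (205,225,245,262):
    x=np.nonzero(im[r,290:350]<110)[0]+290; a=ray(c,x[0]-.5,r,12);b=ray(c,x[-1]+.5,r,12); print(r,x[0],x[-1],a.round(1),b.round(1),((a+b)/2).round(1),np.median(P[r,315:328,2]).round(1))
for r in (70,80,95):
    d=np.abs(np.diff(im[r,295:350])); i=np.argsort(d)[-2:]+295; i.sort(); a=ray(c,i[0]+.5,r,6.5);b=ray(c,i[1]+.5,r,6.5); print(r,i,((a+b)/2).round(1),np.hypot(*(a-b)[:2]).round(1))
print('cols',im[55:75,321],im[180:200,321],im[264:280,321])
# shim
print('shim im row 60',im[60,460:530].tolist()); 
Z=P[...,2]; m=(Z>18)&(Z<35)&(np.arange(640)[None]>450)&(np.arange(480)[:,None]<120); ys,xs=np.nonzero(m); print('tail px',xs.min(),xs.max(),ys.min(),ys.max(),P[m].mean(0).round(1))
E
```

```text
205 310 333 [ 501.9 -309.7   12. ] [ 527.4 -306.5   12. ] [ 514.7 -308.1   12. ] 12.5
225 310 333 [ 504.6 -331.9   12. ] [ 530.6 -328.7   12. ] [ 517.6 -330.3   12. ] 12.4
245 310 332 [ 507.4 -355.    12. ] [ 532.8 -351.9   12. ] [ 520.1 -353.5   12. ] 12.6
262 310 332 [ 509.9 -375.4   12. ] [ 535.7 -372.2   12. ] [ 522.8 -373.8   12. ] 12.2
70 [346 348] [ 522.4 -173.6    6.5] 1.9
80 [337 338] [ 514.6 -183.5    6.5] 1.0
95 [340 341] [ 519.5 -196.6    6.5] 1.0
cols [239 241 240 240 240 238 239 227 187 171 171 171 171 172 169 169 172 170
 171 165] [ 59  67  69  70  69  70  79 104 123 130 126  99  50  29  39  38  41  38
  37  37] [ 40  38  41  38  36  37  42  40  49 155 343 455 481 485 481 483]
shim im row 60 [478, 477, 480, 480, 480, 481, 481, 481, 478, 470, 424, 294, 199, 274, 331, 338, 343, 349, 351, 350, 346, 343, 345, 349, 348, 346, 346, 345, 344, 345, 342, 339, 336, 341, 341, 339, 337, 339, 344, 341, 337, 339, 344, 371, 426, 464, 479, 480, 479, 480, 479, 475, 475, 474, 471, 472, 470, 470, 470, 472, 474, 473, 477, 475, 477, 477, 477, 477, 478, 478]
tail px 468 505 107 115 [ 656.3 -194.6   27.6]
```

```bash
python3 -c "
from h import *
c=np.load('w1.npy',allow_pickle=True).item()
print(ray(c,322,62.5,5),ray(c,321.5,273,8))
go(518,-336,4,97.0)"
```

```text
[ 497.08443316 -169.94412331    5.        ] [ 525.4600645  -389.08911153    8.        ]
t 1.4 yaw 97.17 shift [-36.5   8.7 226.7] turn 0.17
```

>>> drive_tool --increments "-1 -36.5 8.7 40 0.2;-1 -36.5 8.7 90 0.2;-1 -36.5 8.7 140 0.2;-1 -36.5 8.7 185 0.2;-1 -36.5 8.7 215 0.2;-1 -36.5 8.7 226 0.2;-1 -36.5 8.7 226 0.2;1 -36.5 8.7 226 0.2;1 -36.5 8.7 226 0.2;1 -36.5 8.7 226 0.2;1 -36.5 8.7 226 0.2;1 -36.5 8.7 226 0.2" --force 58

```text
time_s: 2.55
tool_pos: [518.3, -336.0, 5.2]
orientation: [0.662, 0.749, -0.0, 0.0]
contact_force: [1.1, 0.1, -0.5]
gripper_width: 50.3
grip_force: 0.0
```

>>> drive_tool --increments "1 0 0 0 0;1 0 0 0 0;1 0 0 0 0;1 0 0 0 0;1 0 0 -20 0;1 0 0 -50 0;1 0 0 -95 0;1 0 0 -95 0;1 0 0 -95 0"

```text
time_s: 3.45
tool_pos: [518.0, -335.8, 99.5]
orientation: [0.662, 0.749, -0.0, 0.0]
contact_force: [-0.6, -0.2, -4.6]
gripper_width: 27.1
grip_force: 58.0
```

```bash
python3 -c "
from h import *
go(439,-24,98,81.9)"
```

```text
t 3.5 yaw 97.03 shift [319.1 -40.3   1.4] turn 15.13
```

>>> drive_tool --increments "1 319 -40 1 15.1;1 319 -40 1 15.1;1 319 -40 1 15.1;1 319 -40 1 15.1;1 319 -40 1 15.1;1 319 -40 1 15.1;1 319 -40 1 15.1;1 319 -40 1 15.1;1 319 -40 1 15.1;1 319 -40 1 15.1;1 319 -40 1 15.1"

```text
time_s: 4.55
tool_pos: [439.5, -25.1, 98.3]
orientation: [0.756, 0.655, -0.0, -0.0]
contact_force: [-0.1, -0.4, -3.1]
gripper_width: 27.1
grip_force: 58.0
```

```bash
python3 -c "
from h import *
c=shoot('w2')"
```

```text
w2 [452.1  55.9 244.8] [[0.99, -0.13, -0.05], [-0.14, -0.94, -0.31], [-0.0, 0.32, -0.95]] [439.5 -25.   98.4]
```

View pics/w2.png

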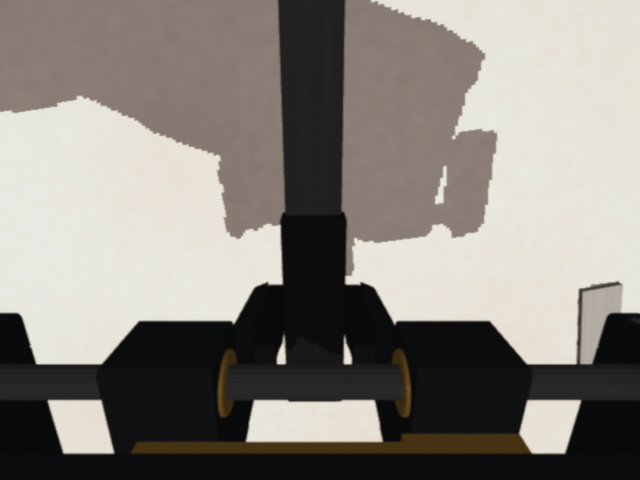

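The bar fills columns 279–345 and its toe is out of view. I'll use depth to check the bar's tilt, and the top and scene cameras to see the toe and fulcrum.

```bash
python3 - <<'E'
from h import *
c=np.load('w2.npy',allow_pickle=True).item(); P=cloud(c); im=c['pixels'].astype(int).sum(-1)
for r in (5,50,100,150,200,240,270):
    m=(P[r,:,2]>70)&(np.arange(640)>250)&(np.arange(640)<370); x=np.nonzero(m)[0]
    print(r,x[0],x[-1],P[r,x].mean(0).round(1),np.median(P[r,x,2]).round(1))
for n in('top','scene'):
    c=cam(n); np.save(n+'2.npy',c,allow_pickle=True)
    a,b,d,e=(190,185,320,315) if n=='top' else (300,140,460,260)
    globals()[n]=cv2.resize(c['pixels'][b:e,a:d,::-1],(600,600 if n=='top' else 450),interpolation=cv2.INTER_CUBIC)
cv2.imwrite('pics/t2.png',top);cv2.imwrite('pics/s2.png',scene)
E
```

```text
5 278 354 [456.4  92.9 102.3] 100.2
50 279 343 [454.2  78.8 102.7] 100.4
100 281 342 [452.   61.9 100.7] 100.7
150 283 341 [449.8  43.7 105.9] 101.0
200 285 340 [446.8  23.1 101.3] 101.1
240 280 345 [444.7   7.7 107.5] 105.4
270 282 344 [443.   -5.6 108. ] 105.8
```

View pics/t2.png

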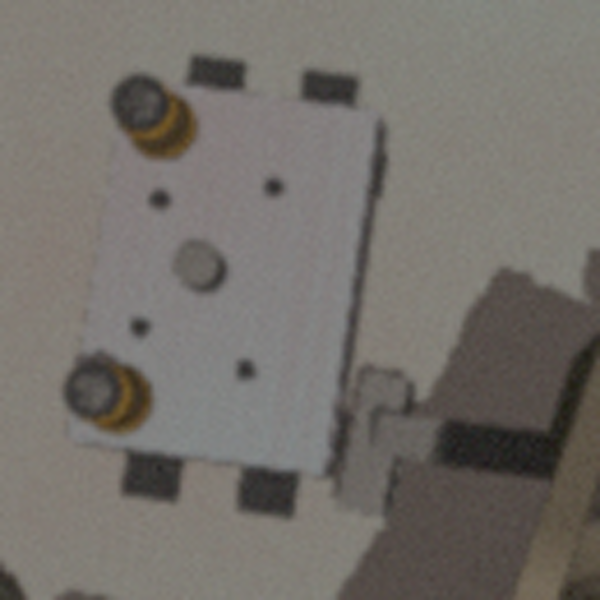

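View pics/s2.png

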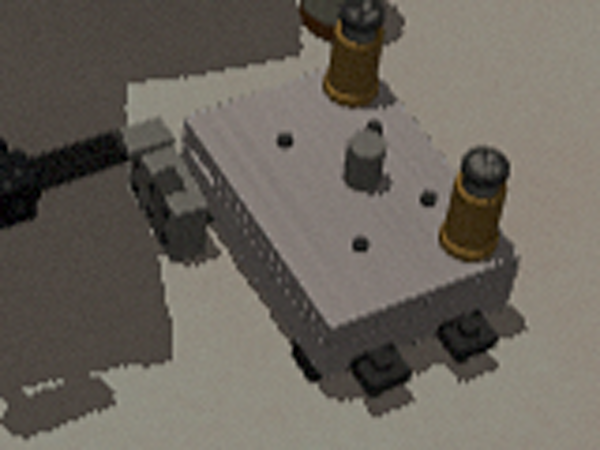

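```bash
python3 - <<'E'
from h import *
c=np.load('top2.npy',allow_pickle=True).item(); s=np.load('scene2.npy',allow_pickle=True).item()
C=np.array([547.1,226.3]); a=np.radians(81.92); ux=np.array([np.cos(a),np.sin(a)]); uy=np.array([-ux[1],ux[0]])
D=lambda p:np.round([(p[:2]-C)@ux,(p[:2]-C)@uy],1)
T=lambda u,v,h:ray(c,190+u*130/600-.5,185+v*130/600-.5,h)
S=lambda u,v,h:ray(s,300+u*160/600-.5,140+v*160/600-.5,h)
for n,u,v,h in (('ful',358,366,51),('ful',412,377,51),('ful',335,508,51),('ful',385,517,51),('toeA',374,413,97),('toeB',370,456,97),('toe mid',372,434,97),('shoeFR',383,108,73),('shoeFL',325,474,73),('shoeBL',68,437,73)):
    p=T(u,v,h);print('top',n,p.round(1),D(p))
for n,u,v,h in (('shoeFL',187,122,73),('shoeFR',331,327,73),('shoeBR',520,258,73),('ful outer R',172,213,51),('ful inner R',208,205,51),('toeA(left)',123,135,97),('toeB',158,118,97),('toeC',175,138,97)):
    p=S(u,v,h);print('scene',n,p.round(1),D(p))
print('tcp toe',D(np.array([463.1,141.3])))
# shoe refit in scene & top
for n,cc in (('top',c),('scene',s)):
    P=cloud(cc); Z=P[...,2]; m=(Z>66)&(Z<80)&(P[...,0]>420)&(P[...,0]<680)&(P[...,1]>135)&(P[...,1]<330)
    m=cv2.morphologyEx(m.astype(np.uint8),cv2.MORPH_OPEN,np.ones((3,3))); k,l,st,_=cv2.connectedComponentsWithStats(m); ys,xs=np.nonzero(l==1+np.argmax(st[1:,4]))
    r=cv2.minAreaRect(np.array([ray(cc,x,y,73)[:2] for x,y in zip(xs,ys)],np.float32)); print(n,r)
E
```

```text
top ful [499.6 156.2  51. ] [-76.1  37.2]
top ful [493.4 126.7  51. ] [-106.2   39.2]
top ful [422.5 168.   51. ] [-75.2 115.2]
top ful [417.5 140.9  51. ] [-102.8  116.3]
top toeA [471. 143.  97.] [-93.1  63.6]
top toeB [448.4 145.   97. ] [-94.4  86.2]
top toe mid [460. 144.  97.] [-93.7  74.7]
top shoeFR [638.5 141.5  73. ] [ -71.1 -102.4]
top shoeFL [440.1 171.2  73. ] [-69.6  98.2]
top shoeBL [460.4 308.9  73. ] [69.6 97.4]
scene shoeFL [446.  172.1  73. ] [-67.9  92.5]
scene shoeFR [638.  145.2  73. ] [ -67.5 -101.4]
scene shoeBR [659.8 281.   73. ] [  70.  -103.9]
scene ful outer R [491.7 128.7  51. ] [-104.5   41.1]
scene ful inner R [499.  152.8  51. ] [-79.5  37.3]
scene toeA(left) [450.7 115.9  97. ] [-122.9   80. ]
scene toeB [450.6 143.9  97. ] [-95.2  83.9]
scene toeC [471.4 142.8  97. ] [-93.3  63.2]
tcp toe [-96.   71.2]
top ((547.0935668945312, 226.614501953125), (140.57151794433594, 199.76670837402344), 82.02758026123047)
scene ((551.75390625, 225.77853393554688), (144.32337951660156, 205.40005493164062), 81.87533569335938)
```

The toe sits at die (-94,74) by camera. The fulcrum spans die x from about -77 to -104, and the slot shows in the scene crop at (200,165). I'll lower first, then insert.

>>> drive_tool --increments "1 0 1.5 20 0;1 0 1.5 34 0;1 0 1.5 39 0;1 0 1.5 39 0;1 0 1.5 39 0;1 0 1.5 39 0"

```text
time_s: 5.3
tool_pos: [441.3, -24.6, 60.4]
orientation: [0.755, 0.656, 0.0, 0.001]
contact_force: [-0.5, -0.2, -3.9]
gripper_width: 27.0
grip_force: 58.0
```

```bash
python3 - <<'E'
from h import *
c=cam('wrist'); P=cloud(c)
for r in (10,60,110,160,200,245,270):
    print(r,np.median(P[r,300:325],0).round(1))
print(pose()[0]['contact_force'])
E
```

```text
10 [458.3  92.4  62.3]
60 [455.9  76.2  62.5]
110 [453.4  58.8  63. ]
160 [450.7  40.   63.1]
200 [448.3  23.6  63.4]
245 [445.7   5.3  67.7]
270 [444.   -6.1  68. ]
[-0.45076574  0.74165996 -3.61751283]
```

>>> drive_tool --increments "1 0 0 1.3 0;1 8 0 1.3 0;1 16 0 1.3 0;1 22 0 1.3 0;1 28 0 1.3 0;1 33 0 1.3 0;1 33 0 1.3 0;1 33 0 1.3 0"

```text
time_s: 6.15
tool_pos: [445.5, 8.3, 58.4]
orientation: [0.755, 0.656, -0.0, 0.0]
contact_force: [0.4, 0.0, -2.9]
gripper_width: 27.0
grip_force: 58.0
```

>>> drive_tool --increments "1 4 0 0 0;1 8 0 0 0;1 11 0 0 0;1 11 0 0 0;1 11 0 0 0"

```text
time_s: 6.65
tool_pos: [447.1, 19.2, 58.4]
orientation: [0.755, 0.656, -0.0, -0.0]
contact_force: [-0.2, 0.5, -4.5]
gripper_width: 27.1
grip_force: 58.0
```

```bash
python3 - <<'E'
from h import *
c=cam('top'); s=cam('scene'); np.save('top3.npy',c,allow_pickle=True)
a=cv2.resize(c['pixels'][185:315,190:320,::-1],(400,400),interpolation=cv2.INTER_CUBIC)
b=cv2.resize(s['pixels'][150:230,310:390,::-1],(400,400),interpolation=cv2.INTER_CUBIC)
cv2.imwrite('pics/ts3.png',np.hstack([a,b])); print(pose()[0]['contact_force'])
P=cloud(cam('wrist'))
for r in (10,110,200,250): print(r,np.median(P[r,300:325],0).round(1))
E
```

```text
[ 0.88946452 -0.35817042 -3.02089584]
10 [464.  136.   60.4]
110 [459.2 102.5  61. ]
200 [454.1  67.3  61.5]
250 [451.2  46.8  65.9]
```

View pics/ts3.png

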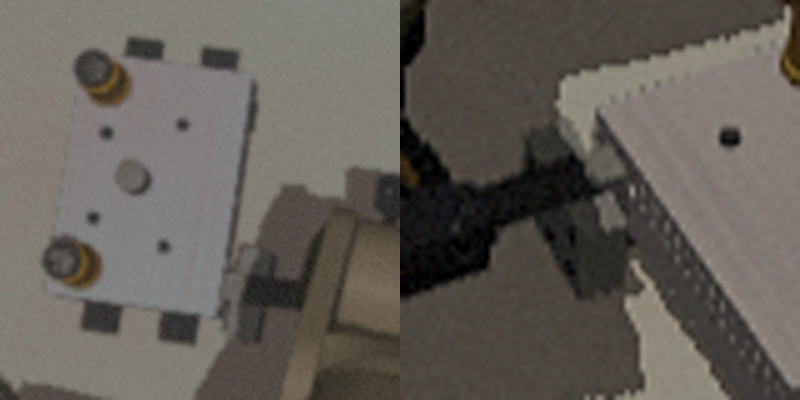

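The toe is inside the slot, with the bar entering at right-panel (620,185) level and just above the fulcrum. Now I'll lever down gradually.

>>> drive_tool --increments "1 0 0 2 0;1 0 0 4 0;1 0 0 6 0;1 0.5 0 8 0;1 0.5 0 10 0;1 1 0 12 0;1 1 0 13 0;1 1 0 14 0;1 1 0 14 0"

```text
time_s: 7.7
tool_pos: [447.9, 19.7, 45.5]
orientation: [0.755, 0.656, 0.0, 0.001]
contact_force: [-4.7, -4.0, 17.0]
gripper_width: 27.3
grip_force: 58.0
```

```bash
cat >> h.py <<'E'
def lift():
    P0=cloud(np.load('top.npy',allow_pickle=True).item()); P=cloud(cam('top')); m=(P0[...,2]>68)&(P0[...,2]<78)&(P0[...,0]>480)&(P0[...,0]<630)&(P0[...,1]>165)&(P0[...,1]<265)
    print('lift',np.median((P-P0)[m][:,2]).round(2),m.sum(),'F',pose()[0]['contact_force'].round(1))
E
python3 - <<'E'
from h import *
lift()
P=cloud(cam('wrist'))
for r in (10,110,200,250): print(r,np.median(P[r,300:325],0).round(1))
E
```

```text
lift 0.2 2090 F [-4.8 -4.8 15. ]
10 [464.3 133.7  59.1]
110 [459.9 103.   56.6]
200 [455.4  69.1  53.4]
250 [452.1  48.5  55.9]
```

>>> drive_tool --increments "1 0.2 0 1.5 0;1 0.4 0 3 0;1 0.6 0 4.5 0;1 0.8 0 6 0;1 1 0 7.5 0;1 1.2 0 9 0;1 1.2 0 9 0;1 1.2 0 9 0"

```text
time_s: 8.6
tool_pos: [448.4, 20.9, 36.8]
orientation: [0.755, 0.656, 0.001, 0.001]
contact_force: [-4.4, -4.6, 17.1]
gripper_width: 27.0
grip_force: 58.0
```

```bash
python3 -c "
from h import *
lift()
P=cloud(cam('wrist'))
for r in (10,110,200,250): print(r,np.median(P[r,300:325],0).round(1))"
```

```text
lift 3.65 2090 F [-4.5 -4.1 17.3]
10 [464.2 132.8  58.7]
110 [460.4 104.1  54.1]
200 [455.7  71.2  49.3]
250 [452.8  50.8  49.8]
```

>>> drive_tool --increments "1 0.2 0 1.5 0;1 0.4 0 3 0;1 0.6 0 4.5 0;1 0.8 0 6 0;1 1 0 7.5 0;1 1.2 0 9 0;1 1.4 0 10 0;1 1.4 0 10 0;1 1.4 0 10 0"

```text
time_s: 9.6
tool_pos: [449.0, 22.3, 26.9]
orientation: [0.755, 0.656, 0.001, 0.002]
contact_force: [-3.0, -4.1, 18.3]
gripper_width: 27.0
grip_force: 58.0
```

```bash
python3 -c "
from h import *
lift()"
```

```text
lift 7.64 2090 F [-3.2 -3.9 18.6]
```

>>> drive_tool --increments "1 0.1 0 0.8 0;1 0.2 0 1.5 0;1 0.2 0 1.5 0;1 0.2 0 1.5 0;1 0.2 0 1.5 0"

```text
time_s: 10.15
tool_pos: [449.1, 22.5, 25.5]
orientation: [0.755, 0.656, 0.001, 0.002]
contact_force: [-3.7, -3.3, 19.8]
gripper_width: 27.0
grip_force: 58.0
```

```bash
python3 -c "
from h import *
lift()
P=cloud(cam('wrist'))
for r in (10,110,200,250): print(r,np.median(P[r,300:325],0).round(1))"
```

```text
lift 8.17 2090 F [-3.2 -3.4 19.5]
10 [464.8 131.8  58.5]
110 [460.9 105.5  51.7]
200 [456.6  74.2  43.5]
250 [453.7  53.9  42.6]
```

>>> drive_tool --increments "1 0 0 -0.6 0;1 -2 0 -0.4 0;1 -5 0 0.4 0;1 -8 0 1.1 0;1 -12 0 2 0;1 -16 0 3 0;1 -20 0 4 0;1 -23 0 4.4 0;1 -23 0 4.4 0"

```text
time_s: 11.15
tool_pos: [444.2, -0.1, 19.3]
orientation: [0.755, 0.655, -0.0, -0.0]
contact_force: [0.3, 1.1, 1.2]
gripper_width: 27.0
grip_force: 58.0
```

```bash
python3 -c "
from h import *
lift()
P=cloud(cam('wrist'))
for r in (10,110,200,250): print(r,np.median(P[r,300:325],0).round(1))"
```

```text
lift 8.37 2090 F [-0.3  0.5  1. ]
10 [460.2 108.2  56.1]
110 [456.5  83.   48.9]
200 [452.   52.2  39.2]
250 [449.1  31.9  37.7]
```

>>> drive_tool --increments "1 -8 0 -3 0;1 -25 0 -15 0;1 -60 0 -40 0;1 -105 0 -40 0;1 -112 0 -40 0;1 -112 0 -20 0;1 -112 0 -5 0;1 -112 0 0 0;1 -112 0 0 0"

```text
time_s: 12.15
tool_pos: [428.2, -110.6, 19.1]
orientation: [0.755, 0.656, -0.0, -0.001]
contact_force: [-0.6, -0.3, -3.1]
gripper_width: 26.9
grip_force: 58.0
```

>>> drive_tool --increments "1 0 0 0 0;1 0 0 3 0;1 0 0 6 0;1 0 0 9 0;1 0 0 12 0;1 0 0 14 0;1 0 0 14 0" --force 5

```text
time_s: 12.85
tool_pos: [428.6, -110.8, 5.3]
orientation: [0.755, 0.656, -0.0, -0.0]
contact_force: [-1.0, -0.2, -3.4]
gripper_width: 27.5
grip_force: 5.0
```

```bash
python3 -c "
from h import *
lift()
P=cloud(cam('wrist'))
for r in (10,110,200,250): print(r,np.median(P[r,300:325],0).round(1))"
```

```text
lift 8.31 2090 F [-0.7 -0.4 -3. ]
10 [445.5   5.9   8.4]
110 [440.7 -27.3   8.7]
200 [435.7 -62.5   8.5]
250 [432.7 -83.3  12.3]
```

>>> drive_tool --increments "-1 0 0 0 0;-1 0 0 0 0;-1 0 0 0 0;-1 0 0 0 0;-1 0 0 -40 0;-1 0 0 -90 0;-1 -10 40 -120 -3;-1 -70 240 -185 -12;-1 -70 240 -185 -12;-1 -70 240 -185 -12;-1 -70 240 -185 -12;-1 -70 240 -185 -12"

```text
time_s: 14.15
tool_pos: [658.8, -215.2, 191.1]
orientation: [0.683, 0.731, 0.0, 0.001]
contact_force: [-1.1, 0.8, -0.7]
gripper_width: 88.4
grip_force: 0.0
```

```bash
python3 - <<'E'
from h import *
c=shoot('w4'); P=cloud(c); Z=P[...,2]; v,u=np.mgrid[:480,:640]
ok=(v<300)&(Z<45)
m=ok&(Z>20)
if m.any(): print('tail',u[m].min(),u[m].max(),v[m].min(),v[m].max(),P[m].mean(0).round(1))
b=c['pixels'].astype(int).sum(-1); m2=ok&(Z>2.5)&(Z<8); 
k,l,st,ce=cv2.connectedComponentsWithStats(m2.astype(np.uint8)); i=1+np.argmax(st[1:,4]); print(st[i])
for r in range(st[i,1]+3,st[i,1]+st[i,3],12):
    x=np.nonzero(l[r]==i)[0]
    if len(x)>5: p=ray(c,x[0]-.5,r,5);q=ray(c,x[-1]+.5,r,5); print(r,x[0],x[-1],((p+q)/2).round(1),np.hypot(*(p-q)[:2]).round(1))
E
```

```text
w4 [ 653.7 -133.4  337.4] [[1.0, 0.06, 0.02], [0.07, -0.95, -0.32], [0.0, 0.32, -0.95]] [ 659.5 -215.6  191. ]
tail 297 330 183 191 [ 658.1 -193.6   27.4]
[ 297   73   34  108 3551]
76 297 330 [ 651.9 -100.6    5. ] 29.6
88 297 330 [ 652.6 -110.2    5. ] 29.9
100 297 330 [ 653.3 -120.1    5. ] 30.2
112 297 330 [ 653.9 -130.1    5. ] 30.5
124 297 329 [ 654.2 -140.4    5. ] 29.9
136 298 329 [ 655.3 -150.8    5. ] 29.3
148 298 329 [ 656.  -161.5    5. ] 29.6
160 298 329 [ 656.8 -172.5    5. ] 30.0
172 298 329 [ 657.5 -183.6    5. ] 30.3
```

View pics/w4.png

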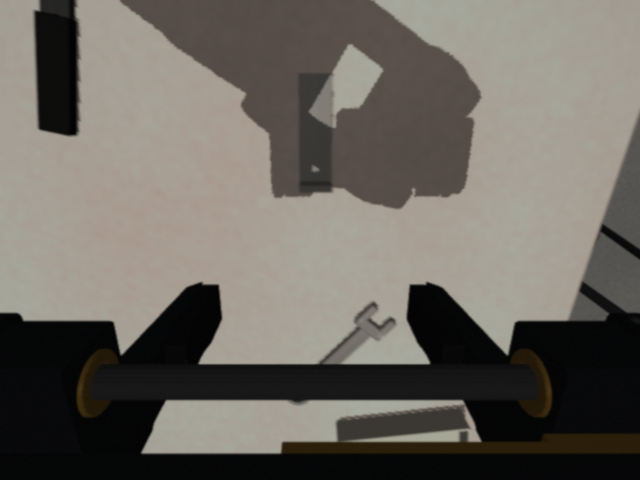

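The shim lies in shadow at columns 297–330 and rows 73–191. Its tail is at row 187 and its yaw is 93.9°.

```bash
python3 -c "
from h import *
go(658.2,-194.8,8,93.9)"
```

```text
t 14.2 yaw 93.9 shift [ 21.1  -0.3 183. ] turn -0.0
```

>>> drive_tool --increments "-1 21 -0.3 40 0;-1 21 -0.3 85 0;-1 21 -0.3 130 0;-1 21 -0.3 165 0;-1 21 -0.3 180 0;-1 21 -0.3 183 0;0 21 -0.3 183 0;1 21 -0.3 183 0;1 21 -0.3 183 0;1 21 -0.3 183 0;1 21 -0.3 183 0;1 21 -0.3 183 0" --force 25

```text
time_s: 15.4
tool_pos: [654.8, -192.9, 7.8]
orientation: [0.682, 0.731, 0.0, 0.0]
contact_force: [-0.7, 0.3, 1.4]
gripper_width: 42.0
grip_force: 0.0
```

>>> drive_tool --increments "1 0 0 0 0;1 0 0 0 0;1 0 0 -20 0;1 0 0 -60 0;1 0 0 -100 0;1 0 0 -100 0"

```text
time_s: 16.0
tool_pos: [656.9, -193.8, 113.7]
orientation: [0.682, 0.731, 0.001, 0.005]
contact_force: [-0.1, -0.9, -0.5]
gripper_width: 29.5
grip_force: 25.0
```

```bash
python3 - <<'E'
from h import *
C=np.array([547.1,226.5]); a=np.radians(82.0); ux=np.array([np.cos(a),np.sin(a)]); uy=np.array([-ux[1],ux[0]])
c=cam('wrist'); P=cloud(c); Z=P[...,2]
for r in range(70,190,15):
    m=(Z[r]>80)&(abs(np.arange(640)-315)<40); x=np.nonzero(m)[0]
    if len(x): print(r,x[0],x[-1],P[r,x].mean(0).round(1))
# tip at die x=-95,y=-35
p=C+ux*(-95-97)+uy*(-33); print(p); go(p[0],p[1],90,82.0)
E
```

```text
85 285 354 [ 653.5 -100.4  110.7]
100 285 354 [ 653.9 -105.9  110.7]
115 285 354 [ 654.3 -111.5  110.6]
130 285 354 [ 654.8 -117.3  110.7]
145 285 354 [ 655.2 -123.2  110.9]
160 284 354 [ 655.4 -129.4  110.9]
175 284 354 [ 655.9 -135.3  113. ]
[553.05761088  31.77581847]
t 16.1 yaw 93.93 shift [231.6 -87.1  19.2] turn 11.93
```

>>> drive_tool --increments "1 50 -20 5 3;1 100 -38 10 6;1 150 -57 15 9;1 195 -74 19 11.9;1 231 -87 19 11.9;1 231 -87 19 11.9;1 231 -87 19 11.9;1 231 -87 19 11.9"

```text
time_s: 16.85
tool_pos: [552.3, 30.8, 87.9]
orientation: [0.755, 0.656, -0.0, -0.0]
contact_force: [0.1, 0.5, -0.9]
gripper_width: 29.3
grip_force: 25.0
```

```bash
python3 - <<'E'
from h import *
c=shoot('w5'); P=cloud(c); Z=P[...,2]; v,u=np.mgrid[:480,:640]
C=np.array([547.1,226.5]); a=np.radians(82.0); ux=np.array([np.cos(a),np.sin(a)]); uy=np.array([-ux[1],ux[0]])
print('yaw',pose()[2]); D=(P[...,:2]-C)@np.stack([ux,uy],1)
for r in range(0,200,15):
    x=np.arange(295,340); print(r,D[r,x].mean(0).round(1),np.median(Z[r,x]).round(1))
s=cam('scene'); cv2.imwrite('pics/x5.png',np.hstack([cv2.resize(c['pixels'][:300,150:480,::-1],(396,360)),cv2.resize(s['pixels'][150:250,330:440,::-1],(396,360),interpolation=cv2.INTER_CUBIC)]))
lift()
E
```

```text
w5 [564.7 111.9 234.3] [[0.99, -0.13, -0.04], [-0.14, -0.94, -0.31], [-0.0, 0.32, -0.95]] [552.4  30.6  88. ]
yaw 81.95169231295344
0 [-69.6 -34.6] 81.8
15 [-70.6 -34.7] 65.1
30 [-70.6 -34.9] 38.2
45 [-72.5 -35.2] 0.6
60 [-78.9 -35.3] 0.7
75 [-88.2 -35.8] 0.4
90 [-101.2  -34.6] 85.2
105 [-106.8  -34.6] 85.1
120 [-112.5  -34.6] 85.3
135 [-118.4  -34.7] 85.2
150 [-124.4  -34.7] 85.5
165 [-130.6  -34.7] 85.3
180 [-136.9  -34.7] 85.5
195 [-143.4  -34.7] 85.6
lift 8.34 2090 F [-0.4  0.2 -1.3]
```

View pics/x5.png

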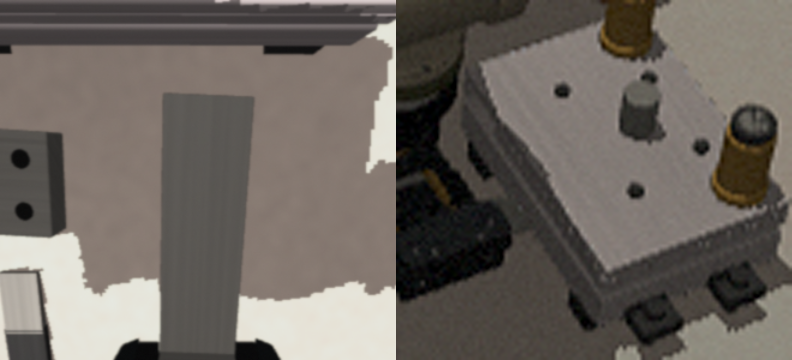

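The shim is square to the front (crop columns 162–254, tip at row 95), with the shoe front at row 45. I'll lower and slide it in.

>>> drive_tool --increments "1 0 0 15 0;1 0 0 26 0;1 0 0 29.5 0;1 0 0 29.5 0;1 7 0 29.5 0;1 14 0 29.5 0;1 21 0 29.5 0;1 27 0 29.5 0;1 33 0 29.5 0;1 38 0 29.5 0;1 38 0 29.5 0"

```text
time_s: 18.1
tool_pos: [557.4, 69.9, 59.0]
orientation: [0.754, 0.657, 0.0, 0.0]
contact_force: [0.4, -0.3, -1.1]
gripper_width: 29.7
grip_force: 25.0
```

```bash
python3 - <<'E'
from h import *
c=cam('wrist'); P=cloud(c); Z=P[...,2]
for r in (60,100,150,190): print(r,np.median(P[r,300:335],0).round(1))
lift(); go(*pose()[0]['tool_pos'][:2],58.2,82)
E
```

```text
60 [573.  167.7  81.6]
100 [571.4 155.9  81.7]
150 [569.1 137.7  56.5]
190 [566.8 121.1  56.9]
lift 8.64 2090 F [ 0.2 -0.9 -0.9]
t 18.2 yaw 82.04 shift [0.  0.  0.8] turn 0.04
```

>>> drive_tool --increments "1 0 0 1.5 0;1 8 0 1.8 0;1 16 0 1.8 0;1 24 0 1.8 0;1 31 0 1.8 0;1 37 0 1.8 0;1 41 0 1.8 0;1 41 0 1.8 0;1 41 0 1.8 0"

```text
time_s: 19.1
tool_pos: [563.0, 109.8, 57.2]
orientation: [0.755, 0.656, -0.0, 0.0]
contact_force: [-0.1, 0.5, -1.1]
gripper_width: 29.6
grip_force: 25.0
```

>>> drive_tool --increments "1 1 0 0 0;1 2 0 0 0;1 3 0 0 0;1 4 0 0 0;1 5 0 0 0;1 5 0 0 0" --force 12

```text
time_s: 19.7
tool_pos: [563.7, 115.0, 57.2]
orientation: [0.754, 0.656, -0.0, 0.0]
contact_force: [0.0, -0.4, -1.6]
gripper_width: 29.7
grip_force: 12.0
```

>>> drive_tool --increments "1 0.7 0 0 0;1 1.4 0 0 0;1 2.1 0 0 0;1 2.8 0 0 0;1 3 0 0 0;1 3 0 0 0"

```text
time_s: 20.3
tool_pos: [564.2, 117.8, 57.2]
orientation: [0.755, 0.656, 0.0, 0.0]
contact_force: [0.7, 0.4, -1.2]
gripper_width: 29.6
grip_force: 12.0
```

Tip is near -9 and still free.

>>> drive_tool --increments "1 0.7 0 0 0;1 1.4 0 0 0;1 2.1 0 0 0;1 2.8 0 0 0;1 3 0 0 0;1 3 0 0 0"

```text
time_s: 20.9
tool_pos: [564.6, 120.8, 57.2]
orientation: [0.755, 0.656, 0.0, -0.0]
contact_force: [0.6, -0.9, -1.0]
gripper_width: 29.9
grip_force: 12.0
```

>>> drive_tool --increments "1 0.7 0 0 0;1 1.4 0 0 0;1 2 0 0 0;1 2 0 0 0"

```text
time_s: 21.3
tool_pos: [564.9, 122.0, 57.3]
orientation: [0.754, 0.656, -0.001, 0.0]
contact_force: [-1.0, -5.6, -0.4]
gripper_width: 29.4
grip_force: 11.9
```

>>> drive_tool --increments "1 0.2 0 0 0;1 0.4 0 0 0;1 0.4 0 0 0"

```text
time_s: 21.6
tool_pos: [564.9, 122.1, 57.3]
orientation: [0.754, 0.656, -0.001, 0.001]
contact_force: [-0.4, -7.3, 0.1]
gripper_width: 29.4
grip_force: 11.9
```

```bash
python3 - <<'E'
from h import *
c=cam('wrist'); P=cloud(c); Z=P[...,2]; im=c['pixels'].astype(int).sum(-1)
for r in (100,140,170,190,210,230): print(r,np.median(P[r,300:335],0).round(1))
lift(); print(pose()[2])
E
```

```text
100 [579.  208.1  81.7]
140 [577.3 195.5  81.6]
170 [575.9 185.6  81.6]
190 [574.9 178.6  81.6]
210 [573.9 171.3  81.8]
230 [572.9 164.   81.8]
lift 276.28 2090 F [-0.7 -7.3  0.4]
82.03617002552507
```

>>> drive_tool --increments "1 -0.2 0 0.3 0;1 -0.2 0 0.3 0;-0.3 -0.2 0 0.3 0;-0.3 -0.2 0 0.3 0;-0.3 -0.2 0 0.3 0;-0.3 -0.2 0 0.3 0;-0.3 -0.2 0 0.3 0"

```text
time_s: 22.4
tool_pos: [564.9, 123.1, 56.9]
orientation: [0.755, 0.656, 0.0, -0.0]
contact_force: [-0.3, 0.0, -0.7]
gripper_width: 57.1
grip_force: 0.0
```

>>> drive_tool --increments "-0.3 -0.2 0 -15 0;-0.3 -0.2 0 -35 0;-0.3 -25 0 -70 0;-0.3 -45 0 -80 0;-0.3 -45 0 -80 0;-0.3 -45 0 -80 0"

```text
time_s: 23.0
tool_pos: [558.5, 78.6, 136.6]
orientation: [0.755, 0.656, -0.0, -0.0]
contact_force: [-0.8, -0.3, -0.0]
gripper_width: 57.5
grip_force: 0.0
```

```bash
python3 - <<'E'
from h import *
c=shoot('w6'); P=cloud(c); Z=P[...,2]; v,u=np.mgrid[:480,:640]
C=np.array([547.1,226.5]); a=np.radians(82.0); ux=np.array([np.cos(a),np.sin(a)]); uy=np.array([-ux[1],ux[0]])
D=(P[...,:2]-C)@np.stack([ux,uy],1)
m=(abs(D[...,1]+35)<30)&(D[...,0]<-72)&(D[...,0]>-130)&(Z>60)&(Z<85); d=D[m]; print('tail',m.sum(),d.min(0),d.max(0),Z[m].max())
r=cv2.minAreaRect(d.astype(np.float32)); print(r)
m=(abs(D[...,1]+35)<30)&(D[...,0]<-72)&(D[...,0]>-130)&(Z>50)&(Z<58); d=D[m]; print('tongue',m.sum(),d.min(0),d.max(0),np.median(Z[m]))
m=(D[...,0]>-68)&(D[...,0]<-30)&(abs(D[...,1])<60);print('shoe top',np.median(Z[m]))
p=C+ux*-50+uy*-30; print(p); go(p[0],p[1],95,82)
E
```

```text
w6 [570.9 159.6 283. ] [[0.99, -0.13, -0.04], [-0.14, -0.94, -0.31], [0.0, 0.32, -0.95]] [558.3  79.  136.1]
tail 731 [-105.35363842  -47.87855592] [-98.48854452 -18.00738595] 79.65169313183256
((-102.03348541259766, -32.94654846191406), (29.84980010986328, 6.412778854370117), 88.18819427490234)
tongue 2065 [-100.07604169  -48.89640658] [-72.19330209 -18.53290576] 54.355320288207025
shoe top 81.71521310542079
[569.84938701 172.81140353]
t 23.1 yaw 82.03 shift [94.5 -1.5 41.1] turn 0.03
```

The tail sits at die x -105 to -98.5, square, so the tip is at about -5, which matches the feel. Now the press.

>>> drive_tool --increments "1 0 0 0 0;1 0 0 0 0;1 30 0 10 0;1 70 1 25 0;1 94 1 41 0;1 94 1 41 0;1 94 1 41 0;1 94 1 46 0;1 94 1 50 0;1 94 1 52 0;1 94 1 52 0"

```text
time_s: 24.15
tool_pos: [572.6, 170.9, 84.7]
orientation: [0.755, 0.656, -0.0, -0.0]
contact_force: [-1.0, 0.1, 0.2]
gripper_width: 0.1
grip_force: 0.0
```

>>> drive_tool --increments "1 0 0 1 0;1 0 0 2 0;1 0 0 2.5 0;1 0 0 2.5 0"

```text
time_s: 24.55
tool_pos: [572.6, 171.4, 82.4]
orientation: [0.755, 0.656, -0.0, -0.0]
contact_force: [-0.0, 0.4, 0.6]
gripper_width: 0.2
grip_force: 0.0
```

>>> drive_tool --increments "1 0 0 0.5 0;1 0 0 1 0;1 0 0 1.5 0;1 0 0 2 0;1 0 0 2 0"

```text
time_s: 25.05
tool_pos: [572.7, 171.4, 80.5]
orientation: [0.755, 0.656, 0.0, 0.0]
contact_force: [-0.5, -0.5, 2.6]
gripper_width: 0.1
grip_force: 1.3
```

>>> drive_tool --increments "1 0 0 0.4 0;1 0 0 0.8 0;1 0 0 1.2 0;1 0 0 1.2 0"

```text
time_s: 25.45
tool_pos: [572.7, 171.4, 79.2]
orientation: [0.755, 0.656, 0.0, 0.0]
contact_force: [0.2, 0.7, 1.6]
gripper_width: 0.5
grip_force: 1.1
```

Moving the shoe down with ~2–3 N; near the shim now.

>>> drive_tool --increments "1 0 0 0.3 0;1 0 0 0.6 0;1 0 0 0.9 0;1 0 0 0.9 0"

```text
time_s: 25.85
tool_pos: [572.7, 171.4, 78.5]
orientation: [0.755, 0.656, 0.0, 0.0]
contact_force: [-1.1, 0.9, 4.6]
gripper_width: 0.5
grip_force: 2.1
```

>>> drive_tool --increments "1 0 0 0.2 0;1 0 0 0.4 0;1 0 0 0.4 0"

```text
time_s: 26.15
tool_pos: [572.7, 171.4, 78.4]
orientation: [0.755, 0.656, 0.0, 0.0]
contact_force: [-3.1, 0.2, 7.6]
gripper_width: 0.5
grip_force: 3.8
```

>>> drive_tool --increments "1 0 0 0.3 0;1 0 0 0.6 0;1 0 0 0.6 0;1 0 0 0.6 0"

```text
time_s: 26.55
tool_pos: [572.7, 171.4, 78.4]
orientation: [0.754, 0.656, 0.0, 0.0]
contact_force: [-5.2, -0.3, 12.3]
gripper_width: 0.1
grip_force: 6.2
```

>>> drive_tool --increments "1 0 0 0.2 0;1 0 0 0.4 0;1 0 0 0.4 0;1 0 0 0.4 0"

```text
time_s: 26.95
tool_pos: [572.7, 171.4, 78.4]
orientation: [0.754, 0.656, 0.0, 0.0]
contact_force: [-5.8, -0.4, 14.7]
gripper_width: 0.8
grip_force: 7.7
```

>>> drive_tool --increments "1 0 0 0.2 0;1 0 0 0.4 0;1 0 0 0.4 0;1 0 0 0.4 0;1 0 0 0.4 0"

```text
time_s: 27.45
tool_pos: [572.7, 171.4, 78.4]
orientation: [0.754, 0.656, 0.0, 0.0]
contact_force: [-8.2, -0.7, 18.5]
gripper_width: 0.7
grip_force: 9.3
```

>>> drive_tool --increments "1 0 0 -5 0;1 0 0 -30 0;1 0 0 -75 0;1 -40 0 -120 0;1 -40 0 -120 0;1 -40 0 -120 0"

```text
time_s: 28.05
tool_pos: [567.4, 130.9, 197.1]
orientation: [0.755, 0.656, 0.001, 0.001]
contact_force: [0.7, 0.7, -0.2]
gripper_width: 0.7
grip_force: 0.0
```

```bash
python3 - <<'E'
from h import *
c=cam('wrist'); P=cloud(c); Z=P[...,2]
C=np.array([547.1,226.5]); a=np.radians(82.0); ux=np.array([np.cos(a),np.sin(a)]); uy=np.array([-ux[1],ux[0]])
D=(P[...,:2]-C)@np.stack([ux,uy],1)
m=(abs(D[...,1]+35)<30)&(D[...,0]<-72)&(D[...,0]>-130)&(Z>62)&(Z<85); print('tail',cv2.minAreaRect(D[m].astype(np.float32)),D[m].min(0))
m=(D[...,0]>-68)&(D[...,0]<-30)&(abs(D[...,1])<60);print('shoe top',np.median(Z[m]),m.sum())
t=cam('top'); Q=cloud(t); q=(Q[...,0]>400)&(Q[...,0]<460)&(Q[...,1]>-170)&(Q[...,1]<60); cv2.imwrite('pics/end.png',t['pixels'][...,::-1]); print(pose()[0]['contact_force'].round(1))
E
```

```text
tail ((-101.7838363647461, -32.91846466064453), (29.89509391784668, 6.792072772979736), 87.91070556640625) [-105.66186092  -47.93271875]
shoe top 276.97805460309934 31945
[-0.5  0.7 -0.5]
```

View pics/end.png

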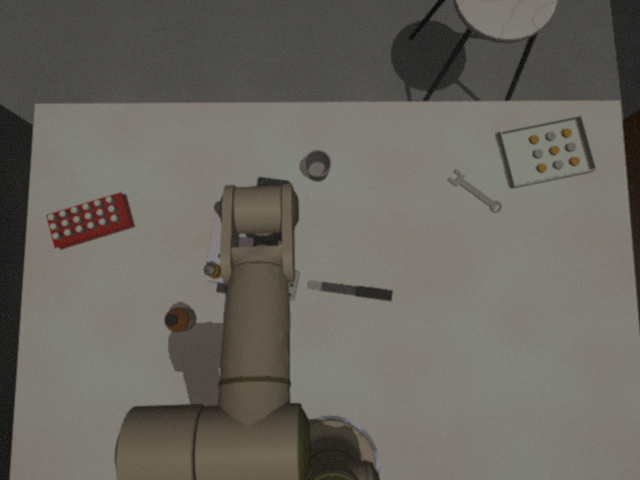

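The bar lies flat on the bench at (350,290), and the beaker, bottle and spanner haven't moved. The shim stayed put and the shoe stopped at 78.4 mm under 18.5 N, so I'm handing in.

```bash
python3 -c "
from plant import env
print(env.finish_job())"
```

```text
the job is handed in; nothing more can be done
None
```

I handed the job in at about 28 s, and the hand-in returned no verdict: I levered the shoe up about 8 mm, laid the bar flat on the bench, slid the shim home against the back gauge (about 7 N) and nipped it under the shoe with an 18.5 N press, with the bystanders unmoved.

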